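# Set out the filing desk

## Task

Get the desk ready for filing: first set the flat ink pad on the desk midway between the filing base and the note tray, in line with them, clear of both and with its long side pointing away from the robot, and then stand the stamp upright on the middle of the pad. Lower the hold-down bar over the two posts of the filing base until it lies flat on the base, and set the stapler on its foot close behind the note tray (on the side away from the robot), centred on the tray, parallel to its back edge and not touching it. These two may be done at any time; leave the mug, pen cup and tape dispenser where they are.

Things in the scene. Friction and masses are not known exactly. Their poses are not given: they have to be found in the camera images.
- file_base: Filing base, fixed: grey plate 60 (x) x 120 (y) x 6 mm high with two upright steel posts 42 mm tall above it, tips tapered over 12 mm: a round one, 6 mm, at y = +40 mm, a diamond one, 6 mm across corners, at y = -40 mm. Origin: centre of the underside, on the desk; x points away from the robot, y to its left, within 0.15 rad. It is left or right of the note tray, varying
- note_tray: Note tray, fixed: black tray full of white note paper, 95 (x) x 120 (y) x 35 mm high. Origin: centre of its underside, on the desk; x points away from the robot (back side is +x), within 0.25 rad. Its centre is 235 to 260 mm from that of the filing base, to its left or right
- bar_center (a point): Hold-down bar, loose, 70 g: steel, 26 (x) x 112 (y) x 8 mm high, with a black grip rib upright on its middle, 14 (x) x 40 (y) mm, to 34 mm above the underside. Through holes at y = +40 mm (round, 11 mm) and y = -40 mm (slot, 11 (x) x 16 (y) mm) take the posts, either way round. Point: its middle, 17 mm above its underside; z up. Starts flat on the desk
- ink_pad_center (a point): Ink pad, loose, 120 g: flat closed steel tin 110 (x) x 60 (y) x 18 mm high with a white label on its lid. Point: its centre, 9 mm above its underside; x along its long side, z up. Starts flat on the desk
- stamp_center (a point): Rubber stamp, loose, 70 g: wooden block 36 (x) x 56 (y) mm, 22 mm high, with an upright round wooden handle of 24 mm diameter from 22 to 75 mm above the underside. Point: on the handle's axis, 37.5 mm above its underside; z up. Starts upright on the desk
- stapler_center (a point): Stapler, loose, 250 g: black, foot 36 (x) x 150 (y) x 10 mm, body 34 mm wide (x) from 29 to 55 mm above the underside, all told 55 mm high. Point: its middle, 27.5 mm above the underside; y along its length, z up. Starts standing on its foot on the desk
- mug: Bystander: white mug, 80 mm diameter, 90 mm high; origin at the centre of its underside
- pen_cup: Bystander: dark round pen cup, 76 mm diameter, 95 mm high, pens reaching to 145 mm; origin at the centre of its underside
- tape_dispenser: Bystander: black tape dispenser, 55 (x) x 140 (y) x 82 mm high; origin at the centre of its underside
Things that resemble listed ones, but are neither listed nor needed, are in the scene too. What is shaped like the part that bears stapler_center but green, orange or purple is not meant.

How it is judged:
On the way, in this order (a step that is already met when the one before it is completed fails the run):
1. the ink pad lies flat between the filing base and the note tray (horizontal distance between ink_pad_center and file_base between 0.09 and 0.155 m and horizontal distance between ink_pad_center and note_tray between 0.09 and 0.155 m and x of ink_pad_center in the frame of file_base between -0.045 and 0.045 m and x of ink_pad_center in the frame of note_tray between -0.045 and 0.045 m and angle between the x axis of ink_pad and the x axis of file_base, either way round below 0.35 rad and height (world z) of ink_pad_center below 0.013 m and angle between ink_pad_center's own z axis and vertical below 0.1 rad and contact force between ink_pad and file_base below 0.2 N and contact force between ink_pad and note_tray below 0.2 N and linear speed of ink_pad below 0.02 m/s), for 0.2 s.
2. the stamp stands on the middle of the ink pad (horizontal distance between stamp_center and ink_pad_center below 0.015 m and z of stamp_center in the frame of ink_pad between 0.05 and 0.061 m and angle between stamp_center's own z axis and vertical below 0.1 rad and linear speed of stamp below 0.02 m/s), for 0.2 s.
At the end, for the whole second after the job is handed in: Bar flat on base over both posts (6 mm); pad flat, 90-155 mm from base and tray centres, within 45 mm of their y axes, 0.35 rad of base x; stamp upright on pad within 15 mm of centre; stapler upright, 70-150 mm along tray +x, within 35 mm across, 0.4 rad; all at rest and released (all of step 1 and all of step 2 and horizontal distance between bar_center and file_base below 0.006 m and z of bar_center in the frame of file_base below 0.027 m and angle between bar_center's own z axis and vertical below 0.08 rad and angle between the y axis of file_base and the y axis of bar, either way round below 0.1 rad and x of stapler_center in the frame of note_tray between 0.07 and 0.15 m and y of stapler_center in the frame of note_tray between -0.035 and 0.035 m and angle between the y axis of stapler and the y axis of note_tray, either way round below 0.4 rad and height (world z) of stapler_center below 0.032 m and angle between stapler_center's own z axis and vertical below 0.1 rad and contact force between stapler and note_tray below 0.2 N and linear speed of each of bar, stapler below 0.02 m/s); the robot touches nothing.
It fails at once if the mug is moved more than 20 mm (distance of mug from where it was at the start of the episode above 0.02 m).
It fails at once if the pen cup is moved more than 20 mm (distance of pen_cup from where it was at the start of the episode above 0.02 m).
It fails at once if the tape dispenser is moved more than 20 mm (distance of tape_dispenser from where it was at the start of the episode above 0.02 m).
It also fails if it takes over 138 s, if anything falls off the work surface, if the arm or the gripper's body presses on something with over 40 N, if the wrist force passes 120 N, or if a joint passes its speed limit or range.

## Robot

A 6-joint arm with a two-finger parallel gripper is mounted at the origin on the work surface. World frame = base frame: x ahead of the robot, y to its left, z up, the work surface at z = 0. Lengths are in m, angles in rad, forces in N, time in s.
With the tool pointing down it reaches from about 0.225 to 0.875 m from the base axis. Payload 3.4 kg.
Tool frame: the origin (TCP) lies midway between the tips of the shut fingers; the grasp point (between the pads) lies 19 mm behind it (manip.grip_point_offset is the distance from the TCP to the grasp point, in m); z points along the fingers, y is the line along which they close (so a half turn about z gives the same grasp; the last joint's range is limited). The gripper opens to 85 mm and grips with 20 to 120 N. Pads are 22 mm wide; open, the fingers measure 114 mm over their backs; the gripper's body (76 mm by 85 mm) begins 54 mm behind the grasp point. The pads swing forward as they close: fully open they stand 13 mm farther back than shut.
Start: joints at [-1.401, 0.276, 1.505, -0, 1.361, -0.121], TCP at [0.165, -0.551, 0.231] pointing down, gripper open.
Joint ranges: [-2.89, 2.89], [-0.75, 2.08], [0.22, 2.7], [-1.18, 4.32], [0.11, 2.71], [-2.7, 2.7]. Speed limits (rad/s): [2.57, 2.57, 3.14, 3.14, 3.14, 3.14].

## Interface

Orientations are given as a rotation vector (axis times angle).
In Python, from bench import sensors, cams, manip gives the robot as it stands. The module is installed in compiled form; this text tells all that it offers.
- The arm moves only by the tool play_rows, never from a script. Its argument "plan" is one flat list of numbers, 7 for each row, row after row: the turn, a rotation vector about the tool's x, y, z in degrees, then the shift along the tool's x, y, z in m, then the gripper command: -1 is shut, 1 is fully open, values between are in proportion. In form: [rx, ry, rz, dx, dy, dz, hand, rx, ry, rz, dx, dy, dz, hand, ...]. A call has 1 to 10 rows; each row shifts and turns the commanded pose from where the row before left it, along the tool's axes as they then stand; what a row does not reach is not made up. A row lasts 1/8 s, in which the tool goes at most 62.5 mm and 10.7 degrees, less where a joint would pass 70% of its speed; a pose out of reach is approached as far as the arm can. A call is refused whole if a number of a shift passes 0.0625 or a number of a turn 10.7, either way. A call with a gripper value outside its range is refused whole. The fingers move at their own pace and stop on an object; "newtons" is the grip in N (left out, the last holds). Time passes only in rows, so rows that do not move let the fingers close. It gives the time, the measured TCP pose, the force, the opening and the grip force at its end, in the units of the state.
- sensors.sense(): the state, without advancing time (a new reading comes with each control period).
- cams.snapshot(name): name is "scene" or "top" or "wrist"; returns (picture, depth): 420x560x3 uint8, red, green, blue; 420x560 float32, m along the optical axis (not along the pixel's ray), 0 where there is no reading.
- cams.calibration(name): a dict with "vertical_fov" (degrees; the focal length in pixels is half the picture's height over the tangent of half this angle, whatever the lens; pixels are square), "cx", "cy" (the principal point, pixels), "distortion" ([k1, k2, p1, p2, k3] as OpenCV has them; the pictures are not rectified), "rvec" (rotation vector, rad) and "tvec" (3), from world to camera coordinates, as OpenCV has them. Camera axes: x right, y down, z forward; pixel columns grow to the right and rows downward; lengths in m; the calibration is good to about 2 mm. A picture is of the moment at which its call begins: read the wrist's pose just before it. calibration takes no time and is no camera call; for the wrist camera it gives the pose at the moment of the call.
- manip.finish_job(): hands the job in; it is judged then, once.
The state is a dict: "time": time; "joint_pos": joint angles; "qd": joint speeds; "effort": joint torques, N m; "position": TCP position; "eef_rot": TCP orientation; "ft_force": force on the tool from outside, world axes, zero at the start; "moment": the same for the moment, N m; "opening": finger opening in m; "grip_force": force on a finger pad.
Only numpy, scipy, OpenCV 4.12 (cv2) and the standard library are available. Lean on these libraries where they do the work, as an engineer would, in place of code of your own. Each camera call takes 0.05 s, during which the arm holds its last target. There are 200 camera calls.

## Working session

There is one attempt and no reset: what is moved stays moved. The work goes in short steps, Python scripts to look and compute and a tool call to move; the robot and the scene stay as the last step left them, time stands still between calls to the robot, and variables do not carry over. Pictures are saved under pics/ and viewed, at most 14 in all, crops included, and the job is handed in when it is done.

Besides the shell and the picture viewer there is one more tool, called after ">>>" as a command line: name --argument value ..., lists and objects as JSON in quotes. play_rows: Moves the arm, as the interface text tells. Its arguments: {"type":"object","properties":{"plan":{"type":"array","items":{"type":"number"}},"newtons":{"type":"number"}},"required":["plan"]}

```bash
mkdir -p pics; cat > h.py <<'E'
import numpy as np, cv2
from bench import sensors, cams, manip
def snap(name,fn=None):
    c=cams.calibration(name); im,d=cams.snapshot(name)
    if fn: cv2.imwrite('pics/'+fn,im[:,:,::-1])
    np.savez('%s.npz'%name,im=im,d=d,**{k:np.array(v) for k,v in c.items()})
    return im,d,c
def load(name):
    z=np.load('%s.npz'%name); return z['im'],z['d'],z
def K(c):
    f=210/np.tan(np.radians(float(c['vertical_fov']))/2)
    return np.array([[f,0,float(c['cx'])],[0,f,float(c['cy'])],[0,0,1]])
def rays(px,c):
    u=cv2.undistortPoints(np.array(px,float).reshape(-1,1,2),K(c),np.array(c['distortion'],float)).reshape(-1,2)
    R=cv2.Rodrigues(np.array(c['rvec'],float))[0]; t=np.array(c['tvec'],float).ravel()
    return R,t,np.c_[u,np.ones(len(u))]
def onz(px,z,c):   # pixel(s) -> world on plane z
    R,t,r=rays(px,c); o=-R.T@t; d=r@R; s=(np.asarray(z)-o[2])/d[:,2]; return o+d*s[:,None]
def bydepth(px,d,c):
    R,t,r=rays(px,c); dd=np.array([d[int(v),int(u)] for u,v in px]); return (r*dd[:,None]-t)@R
def proj(P,c):
    return cv2.projectPoints(np.array(P,float).reshape(-1,1,3),np.array(c['rvec'],float),np.array(c['tvec'],float),K(c),np.array(c['distortion'],float))[0].reshape(-1,2)
E
python3 - <<'E'
from h import *
a=snap('scene','scene0.png');b=snap('top','top0.png')
for c in (a[2],b[2]): 
    R=cv2.Rodrigues(np.array(c['rvec']))[0]; print(-R.T@np.array(c['tvec']).ravel(),c['vertical_fov'],R[2])
E
```

```text
[ 0.83598058 -0.38930008  0.92252938] 54.970489556704905 [-0.29609156  0.49580613 -0.81639823]
[0.31700463 0.13751418 1.17641625] 57.22495426382812 [ 0.16809139  0.00593134 -0.98575357]
```

View pics/top0.png

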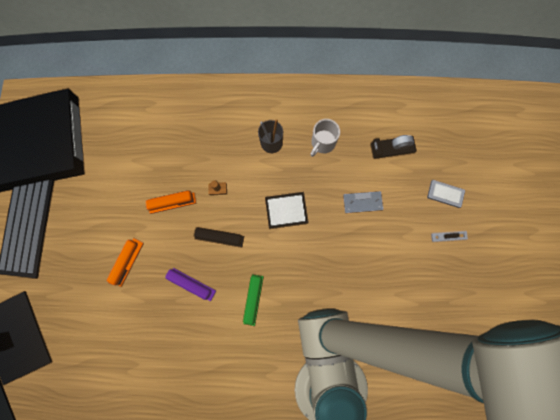

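View pics/scene0.png

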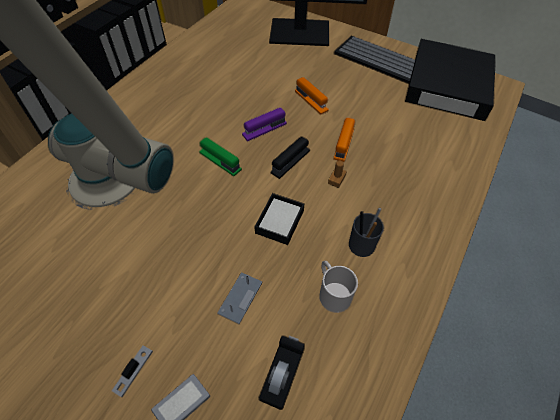

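The top view shows:
- Base (363,202), tray (286,210), pad (447,193), bar (449,237), stamp (217,187).
- Black stapler (219,237). Its lookalikes are green (253,300), purple (190,284) and orange (170,202) and (125,262). I choose the black one.
- Mug (325,135), pen cup (270,136) and tape dispenser (393,147).

I'll check this in close crops.

```bash
python3 - <<'E'
from h import *
im,d,c=load('top')
for n,x0 in (('cA',145),('cB',335)):
    k=im[120:260,x0:x0+150,::-1]
    cv2.imwrite(f'pics/{n}.png',cv2.resize(k,None,fx=4,fy=4,interpolation=cv2.INTER_CUBIC))
E
```

```text
(no output)
```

View pics/cA.png

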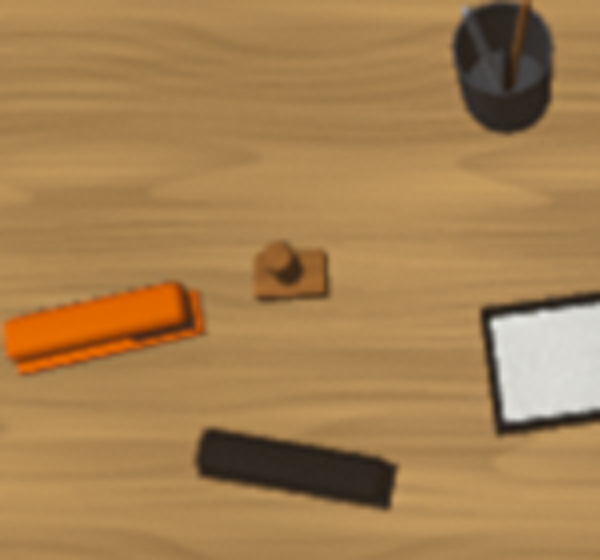

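View pics/cB.png

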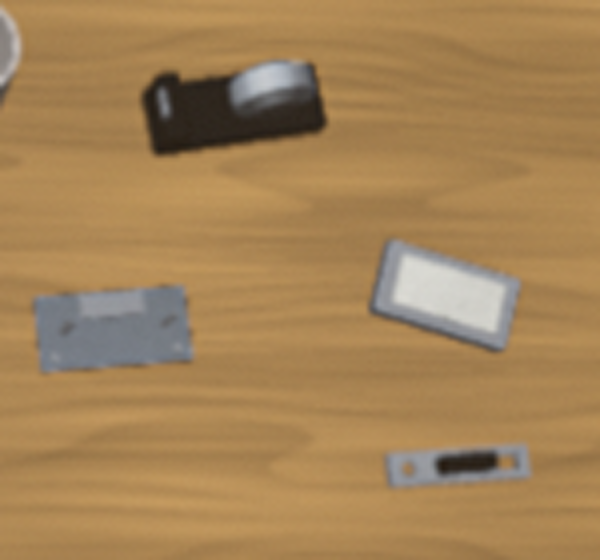

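```bash
python3 - <<'E'
from h import *
im,d,c=load('top')
A=lambda L:[(145+(x-1.5)/4,120+(y-1.5)/4) for x,y in L]
B=lambda L:[(335+(x-1.5)/4,120+(y-1.5)/4) for x,y in L]
def rect(n,px,z):
    P=onz(px,z,c)[:,:2].astype(np.float32)*1000
    (cx,cy),(w,h),a=cv2.minAreaRect(P.reshape(-1,1,2)); bp=cv2.boxPoints(((cx,cy),(w,h),a))
    e=max([bp[1]-bp[0],bp[2]-bp[1]],key=np.linalg.norm)
    print(n,'ctr',P.mean(0).round(1),'size',round(w),round(h),'long-axis deg from +x',np.degrees(np.arctan2(e[1],e[0])).round(1)); return P
rect('base',B([(34,298),(185,286),(192,360),(41,373)]),.006)
rect('pad',B([(390,239),(520,279),(503,350),(371,311)]),.018)
rect('bar',B([(386,454),(527,445),(531,477),(390,488)]),.008)
rect('tray',[*A([(482,308),(500,435)]),(304.3,192.5),(308,224.5)],.035)
rect('stapler',A([(203,430),(396,464),(388,508),(198,472)]),.05)
rect('stampblock',A([(254,250),(327,249),(328,297),(256,299)]),.022)
print('stamphandle',onz(A([(283,258)]),.075,c), 'posts',onz(B([(59,335),(178,325)]),.006,c).round(4))
print('rib',onz(B([(466,462)]),.034,c))
px=A([(300,455),(300,485),(290,275),(281,255)])+B([(445,295),(465,463),(110,340)])
print(bydepth(px,d,c).round(4))
print('mug,pen,tape',onz([(325,133),(270,136),(393,147)],.08,c).round(3))
print(sensors.sense())
E
```

```text
base ctr [ 558.2 -102.4] size 59 121 long-axis deg from +x -84.7
pad ctr [ 586.3 -364.3] size 109 61 long-axis deg from +x 73.5
bar ctr [ 452.7 -370.4] size 26 114 long-axis deg from +x -86.1
tray ctr [523.8 134.4] size 99 120 long-axis deg from +x -83.5
stapler ctr [440.3 334.9] size 147 33 long-axis deg from +x 80.7
stampblock ctr [594.4 349.2] size 39 58 long-axis deg from +x -87.9
stamphandle [[0.59347402 0.34609391 0.075     ]] posts [[ 0.5531 -0.0599  0.006 ]
 [ 0.562  -0.1534  0.006 ]]
rib [[ 0.45271284 -0.36476554  0.034     ]]
[[ 0.4497  0.3313  0.0547]
 [ 0.4276  0.3306  0.0543]
 [ 0.5846  0.3434  0.0582]
 [ 0.5958  0.3477  0.0748]
 [ 0.5855 -0.3624  0.02  ]
 [ 0.4519 -0.3638  0.0343]
 [ 0.5496 -0.0997  0.0058]]
mug,pen,tape [[ 0.754  0.021  0.08 ]
 [ 0.742  0.187  0.08 ]
 [ 0.712 -0.183  0.08 ]]
{'time': 0.1, 'joint_pos': array([-1.40101873e+00,  2.76541538e-01,  1.50601999e+00,  3.95002462e-06,
        1.36074713e+00, -1.20994276e-01]), 'qd': array([-0.00026097, -0.00173164, -0.00431123,  0.00094701,  0.00039122,
        0.00112625]), 'effort': array([ 1.81663629e-03, -4.17699265e+01, -2.46404153e+01, -2.34778527e-04,
        5.73734025e-03,  5.85907941e-06]), 'position': array([ 0.1647632 , -0.55037381,  0.2305153 ]), 'eef_rot': array([-3.10675177e+00, -4.54886229e-01,  5.96427733e-05]), 'ft_force': array([-0.33671846,  0.24746764,  0.18310084]), 'moment': array([ 0.02908424, -0.02948954,  0.01240085]), 'grip_force': 0.0, 'opening': 0.0853718513938544}
```

The sizes and heights all agree with the description. From the measurements:
- Base at (0.558, -0.102), yaw 5.3°.
- Tray at (0.524, 0.134), yaw 6.5°.
- So the pad target is (0.541, 0.016), yaw about 6°.

I'll fetch the pad first.

>>> play_rows --plan '[0,0,0,0.057,-0.0073,0.005,1,0,0,0,0.057,-0.0073,0.005,1,0,0,0,0.057,-0.0073,0.005,1,0,0,0,0.057,-0.0073,0.005,1,0,0,0,0.057,-0.0073,0.01,1,0,0,0,0.057,-0.0073,0.01,1,0,0,0,0.057,-0.0073,0.01,1,0,0,0,0.057,-0.0073,0.01,1,0,0,-9.5,0,0,0.02,1,0,0,-9.5,0,0,0.02,1]' --newtons 40

```text
time: 1.35
position: [0.5857, -0.3632, 0.1298]
eef_rot: [-2.986, -0.973, 0.001]
ft_force: [-0.6, -0.4, 0.2]
opening: 0.0854
grip_force: 0.0
```

>>> play_rows --plan '[0,0,-9.5,0,0,0,1,0,0,-9.5,0,0,0,1,0,0,-9.5,0,0,0,1,0,0,-9.3,0,0,0,1]'

```text
time: 1.85
position: [0.5847, -0.3639, 0.1306]
eef_rot: [-2.512, -1.885, 0.001]
ft_force: [0.0, -0.2, -0.5]
opening: 0.0852
grip_force: 0.0
```

```bash
cat >> h.py <<'E'
def to(x,y,z,yaw):  # shift/turn needed from measured pose, in tool axes
    s=sensors.sense(); R=cv2.Rodrigues(np.array(s['eef_rot'],float))[0]
    p=np.array(s['position']); a=np.degrees(np.arctan2(R[1,0],R[0,0]))
    dy=(yaw-a+180)%360-180
    G=cv2.Rodrigues(np.array([0,0,np.radians(dy)]))[0]@R
    w=np.array([x,y,z])-p
    print('t',round(s['time'],2),'p',p.round(4),'yaw',a.round(2),'tilt',np.degrees(np.arccos(-R[2,2])).round(2),'j6',round(s['joint_pos'][5],2),'open',round(s['opening'],4),'F',np.round(s['ft_force'],1),'grip',round(s['grip_force'],1))
    print('rz',round(-dy,2),'shift before turn',(R.T@w).round(4),'after turn',(G.T@w).round(4))
E
python3 - <<'E'
from h import *
to(.586,-.3635,.002,73.5)
E
```

```text
t 1.85 p [ 0.5847 -0.3639  0.1306] yaw 73.77 tilt 0.08 j6 -0.37 open 0.0852 F [ 0.  -0.2 -0.5] grip 0.0
rz 0.27 shift before turn [0.0007 0.0013 0.1286] after turn [0.0007 0.0013 0.1286]
```

>>> play_rows --plan '[0,0,0,0.001,0.001,0.04,1,0,0,0,0,0,0.04,1,0,0,0,0,0,0.03,1,0,0,0,0,0,0.012,1,0,0,0,0,0,0.006,1,0,0,0,0,0,0,0.2,0,0,0,0,0,0,-1,0,0,0,0,0,0,-1,0,0,0,0,0,0,-1,0,0,0,0,0,0,-1]' --newtons 40

```text
time: 3.1
position: [0.5872, -0.3643, 0.005]
eef_rot: [2.515, 1.877, 0.001]
ft_force: [0.8, 0.7, 5.3]
opening: 0.0587
grip_force: 45.1
```

```bash
python3 - <<'E'
from h import *
to(.541,.016,.1,6)
E
```

```text
t 3.1 p [ 0.5872 -0.3643  0.005 ] yaw 73.46 tilt 0.19 j6 -0.37 open 0.0587 F [0.8 0.7 5.3] grip 45.1
rz 67.46 shift before turn [ 0.3513 -0.1523 -0.0959] after turn [-0.0064 -0.3827 -0.0962]
```

>>> play_rows --plan '[0,0,0,0,0,-0.03,-1,0,0,0,0,0,-0.06,-1,0,0,0,0,0,-0.01,-1,0,0,0,0.05,-0.0217,0,-1,0,0,0,0.05,-0.0217,0,-1,0,0,0,0.05,-0.0217,0,-1,0,0,0,0.05,-0.0217,0,-1,0,0,0,0.05,-0.0217,0,-1,0,0,0,0.05,-0.0217,0,-1,0,0,0,0.05,-0.0217,0,-1]'

```text
time: 4.35
position: [0.5388, 0.017, 0.1023]
eef_rot: [-2.517, -1.878, 0.002]
ft_force: [1.6, 0.8, -1.1]
opening: 0.0591
grip_force: 44.3
```

>>> play_rows --plan '[0,0,9.6,0,0,0,-1,0,0,9.6,0,0,0,-1,0,0,9.6,0,0,0,-1,0,0,9.6,0,0,0,-1,0,0,9.6,0,0,0,-1,0,0,9.6,0,0,0,-1,0,0,9.6,0,0,0,-1,0,0,0,0,0,0,-1]'

```text
time: 5.35
position: [0.5392, 0.0153, 0.1023]
eef_rot: [-3.137, -0.175, 0.004]
ft_force: [0.2, -0.4, -0.6]
opening: 0.0586
grip_force: 44.3
```

```bash
python3 - <<'E'
from h import *
to(.541,.016,.007,6)
im,d,c=snap('top'); 
w=snap('wrist')
k=cv2.resize(im[150:250,250:400,::-1],None,fx=4,fy=4,interpolation=cv2.INTER_CUBIC)
cv2.imwrite('pics/s1.png',np.hstack([k,cv2.resize(w[0][:,:,::-1],None,fx=.355,fy=.952)])[:400,:800])
E
```

```text
t 5.35 p [0.5392 0.0153 0.1023] yaw 6.37 tilt 0.13 j6 1.36 open 0.0586 F [ 0.2 -0.4 -0.6] grip 44.3
rz 0.37 shift before turn [ 0.0021 -0.0005  0.0953] after turn [ 0.0021 -0.0005  0.0953]
```

View pics/s1.png

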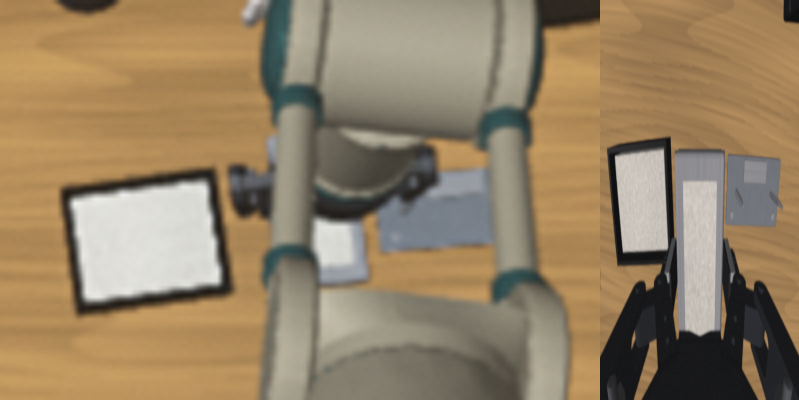

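The composite shows the pad held level between the tray (left) and the base (right), with clearance on both sides. I'll lower it now.

>>> play_rows --plan '[0,0,0,0.002,0,0.04,-1,0,0,0,0,0,0.035,-1,0,0,0,0,0,0.012,-1,0,0,0,0,0,0.006,-1,0,0,0,0,0,0.003,-1,0,0,0,0,0,0.001,-1,0,0,0,0,0,0,0.2,0,0,0,0,0,0,0.6,0,0,0,0,0,0,0.6,0,0,0,0,0,0,0.6]'

```text
time: 6.7
position: [0.5424, 0.0154, 0.0065]
eef_rot: [3.137, 0.172, 0.001]
ft_force: [1.0, 0.6, -0.7]
opening: 0.0683
grip_force: 0.0
```

>>> play_rows --plan '[0,0,0,0,0,-0.02,0.6,0,0,0,0,0,-0.04,0.6,0,0,0,0,0,-0.06,0.6,0,0,0,0,0,-0.03,1]'

```text
time: 7.2
position: [0.5437, 0.0153, 0.1597]
eef_rot: [3.136, 0.172, 0.008]
ft_force: [0.4, -0.8, -0.5]
opening: 0.0837
grip_force: 0.0
```

```bash
python3 - <<'E'
from h import *
to(.594,.347,.15,5)
snap('wrist','w1.png')
E
```

```text
t 7.2 p [0.5437 0.0153 0.1597] yaw 6.27 tilt 0.29 j6 1.36 open 0.0837 F [ 0.4 -0.8 -0.5] grip 0.0
rz 1.27 shift before turn [ 0.0862 -0.3242  0.0097] after turn [ 0.079  -0.3261  0.0097]
```

View pics/w1.png

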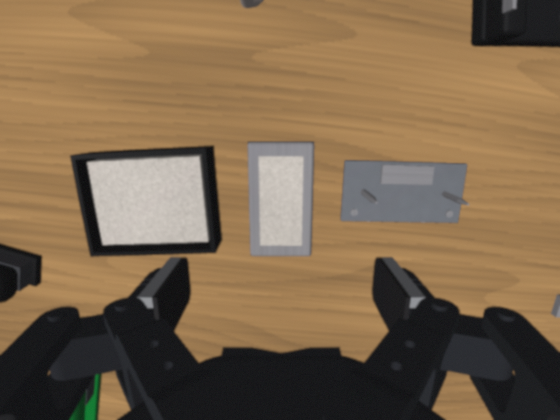

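The wrist view shows the pad (281,198) flat and clear between the tray and the base. I'll measure all three here.

```bash
python3 - <<'E'
from h import *
im,d,c=load('wrist')
def rect(n,px,z):
    P=onz(px,z,c)[:,:2].astype(np.float32)*1000
    (cx,cy),(w,h),a=cv2.minAreaRect(P.reshape(-1,1,2)); bp=cv2.boxPoints(((cx,cy),(w,h),a))
    e=max([bp[1]-bp[0],bp[2]-bp[1]],key=np.linalg.norm)
    print(n,'ctr',P.mean(0).round(1),'size',round(w),round(h),'axis',np.degrees(np.arctan2(e[1],e[0])).round(1))
rect('pad',[(248,141),(314,141),(312,256),(250,256)],.018)
rect('base',[(344,160),(467,163),(459,222),(341,221)],.006)
rect('tray',[(72,155),(213,146),(221,245),(91,257)],.035)
for P in bydepth([(281,198),(150,200),(400,205)],d,c): print(P.round(4))
print('posts',proj([[.562,-.062,.006],[.562,-.062,.048],[.554,-.142,.006],[.554,-.142,.048]],c).round(0))
E
```

```text
pad ctr [540.9  15.2] size 110 60 axis 6.3
base ctr [ 560.1 -102.5] size 60 121 axis -84.4
tray ctr [530.7 132.9] size 96 127 axis -80.9
[0.5441 0.0156 0.0187]
[0.5307 0.1348 0.0248]
[ 0.547  -0.1015  0.0057]
posts [[363. 186.]
 [376. 195.]
 [441. 203.]
 [464. 214.]]
```

>>> play_rows --plan '[0,0,0,0.0108,-0.0407,0.001,1,0,0,0,0.0108,-0.0407,0.001,1,0,0,0,0.0108,-0.0407,0.001,1,0,0,0,0.0108,-0.0407,0.001,1,0,0,0,0.0108,-0.0407,0.001,1,0,0,0,0.0108,-0.0407,0.001,1,0,0,0,0.0108,-0.0407,0.001,1,0,0,1.3,0.0108,-0.0407,0.001,1,0,0,0,0,0,0,1]'

```text
time: 8.38
position: [0.5924, 0.3515, 0.1473]
eef_rot: [-3.138, -0.141, 0.0]
ft_force: [0.7, -1.2, -0.0]
opening: 0.0858
grip_force: 0.0
```

```bash
python3 - <<'E'
from h import *
to(.594,.347,.032,5)
snap('wrist','w2.png')
E
```

```text
t 8.38 p [0.5924 0.3515 0.1473] yaw 5.15 tilt 0.05 j6 1.91 open 0.0858 F [ 0.7 -1.2 -0. ] grip 0.0
rz 0.15 shift before turn [0.0012 0.0047 0.1153] after turn [0.0013 0.0047 0.1153]
```

View pics/w2.png

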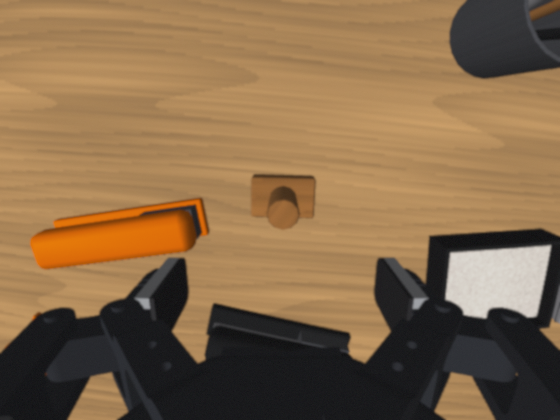

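The stamp is upright, with its handle top at (283,213). The orange stapler's end is at (207,232), so I'll narrow the fingers before descending.

```bash
python3 - <<'E'
from h import *
im,d,c=load('wrist')
print(onz([(284,213)],.075,c).round(4), onz([(252,175),(315,176)],.022,c).round(4), onz([(198,235),(207,232)],[.05,.01],c).round(4), bydepth([(284,213)],d,c).round(4))
E
```

```text
[[0.5977 0.3502 0.075 ]] [[0.6137 0.3788 0.022 ]
 [0.6177 0.325  0.022 ]] [[0.5657 0.4171 0.05  ]
 [0.5539 0.4185 0.01  ]] [[0.5979 0.3502 0.0755]]
```

>>> play_rows --plan '[0,0,0,0.0055,0.0018,0,0,0,0,0,0,0,0.01,-0.05,0,0,0,0,0,0.04,-0.05,0,0,0,0,0,0.04,-0.05,0,0,0,0,0,0.02,-0.05,0,0,0,0,0,0.006,-0.05,0,0,0,0,0,0,-1,0,0,0,0,0,0,-1,0,0,0,0,0,0,-1,0,0,0,0,0,0,-1]' --newtons 30

```text
time: 9.68
position: [0.5984, 0.3473, 0.0329]
eef_rot: [-3.138, -0.136, -0.001]
ft_force: [-0.4, -0.3, -0.1]
opening: 0.0231
grip_force: 30.3
```

```bash
python3 - <<'E'
from h import *
to(.541,.0152,.12,5)
E
```

```text
t 9.68 p [0.5984 0.3473 0.0329] yaw 4.97 tilt 0.05 j6 1.91 open 0.0231 F [-0.4 -0.3 -0.1] grip 30.3
rz -0.03 shift before turn [-0.0859  0.3259 -0.0873] after turn [-0.0861  0.3258 -0.0873]
```

>>> play_rows --plan '[0,0,0,0,0,-0.035,-1,0,0,0,0,0,-0.052,-1,0,0,0,-0.0107,0.0407,0,-1,0,0,0,-0.0107,0.0407,0,-1,0,0,0,-0.0107,0.0407,0,-1,0,0,0,-0.0107,0.0407,0,-1,0,0,0,-0.0107,0.0407,0,-1,0,0,0,-0.0107,0.0407,0,-1,0,0,0,-0.0107,0.0407,0,-1,0,0,0,-0.0107,0.0407,0,-1]'

```text
time: 10.92
position: [0.5409, 0.0142, 0.1197]
eef_rot: [3.138, 0.136, 0.002]
ft_force: [0.4, -0.3, -0.4]
opening: 0.0232
grip_force: 30.3
```

>>> play_rows --plan '[0,0,0,0,0,0,-1,0,0,0,0,0,0,-1]'

```text
time: 11.18
position: [0.5413, 0.0157, 0.1196]
eef_rot: [-3.138, -0.135, -0.001]
ft_force: [1.0, -0.3, -0.9]
opening: 0.0236
grip_force: 30.2
```

```bash
python3 - <<'E'
from h import *
to(.541,.0152,.0515,5)
E
```

```text
t 11.18 p [0.5413 0.0157 0.1196] yaw 4.92 tilt 0.05 j6 1.38 open 0.0236 F [ 1.  -0.3 -0.9] grip 30.2
rz -0.08 shift before turn [-0.0004  0.0005  0.0681] after turn [-0.0004  0.0005  0.0681]
```

>>> play_rows --plan '[0,0,0,0,0.0005,0.03,-1,0,0,0,0,0,0.025,-1,0,0,0,0,0,0.009,-1,0,0,0,0,0,0.003,-1,0,0,0,0,0,0.0015,-1,0,0,0,0,0,0,-1]'

```text
time: 11.92
position: [0.5418, 0.015, 0.0515]
eef_rot: [3.138, 0.136, 0.002]
ft_force: [-0.1, -0.1, -1.2]
opening: 0.0231
grip_force: 30.3
```

>>> play_rows --plan '[0,0,0,0,0,0,-0.2,0,0,0,0,0,0,0,0,0,0,0,0,0,0.2,0,0,0,0,0,-0.03,0.2,0,0,0,0,0,-0.05,0.2,0,0,0,0,0,-0.05,0.6,0,0,0,0,0,0,1]'

```text
time: 12.8
position: [0.5441, 0.0146, 0.1853]
eef_rot: [3.137, 0.136, 0.015]
ft_force: [0.9, 0.2, -0.1]
opening: 0.0838
grip_force: 0.0
```

```bash
python3 - <<'E'
from h import *
to(.4527,-.367,.15,5)
snap('wrist','w3.png')
E
```

```text
t 12.8 p [0.5441 0.0146 0.1853] yaw 4.96 tilt 0.57 j6 1.38 open 0.0838 F [ 0.9  0.2 -0.1] grip 0.0
rz -0.04 shift before turn [-0.1244  0.3722  0.0348] after turn [-0.1247  0.3721  0.0348]
```

View pics/w3.png

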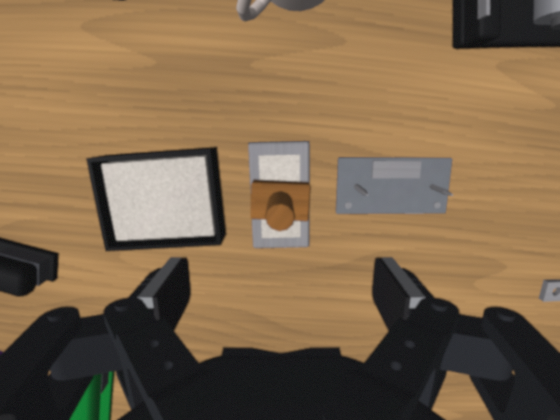

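The stamp stands on the pad, its handle top at (280,206) and its block centred. Next is the bar.

>>> play_rows --plan '[0,0,0,-0.0155,0.0465,0,1,0,0,0,-0.0155,0.0465,0,1,0,0,0,-0.0155,0.0465,0,1,0,0,0,-0.0155,0.0465,0,1,0,0,0,-0.0155,0.0465,0,1,0,0,0,-0.0155,0.0465,0,1,0,0,0,-0.0155,0.0465,0,1,0,0,0,-0.0155,0.0465,0,1,0,0,-9.9,0,0,0.01,1,0,0,-9.9,0,0,0.01,1]'

```text
time: 14.1
position: [0.4484, -0.3664, 0.1583]
eef_rot: [-3.064, -0.679, 0.003]
ft_force: [-0.1, 0.6, 0.3]
opening: 0.0854
grip_force: 0.0
```

>>> play_rows --plan '[0,0,-9.9,0,0,0,1,0,0,-9.9,0,0,0,1,0,0,-9.9,0,0,0,1,0,0,-9.9,0,0,0,1,0,0,-9.9,0,0,0,1,0,0,-9.9,0,0,0,1,0,0,-9.9,0,0,0,1,0,0,0,0,0,0,1]'

```text
time: 15.1
position: [0.4489, -0.3656, 0.159]
eef_rot: [-2.141, -2.294, -0.0]
ft_force: [-0.0, 0.4, -0.0]
opening: 0.0853
grip_force: 0.0
```

```bash
python3 - <<'E'
from h import *
im,d,c=load('wrist'); print(onz([(280,206)],.093,c),bydepth([(280,204)],d,c))
to(.4527,-.367,.0115,93.9)
im,d,c=snap('wrist')
cv2.imwrite('pics/w4.png',im[:,:,::-1])
E
```

```text
[[0.54993885 0.01607199 0.093     ]] [[0.55140874 0.01619963 0.09255556]]
t 15.1 p [ 0.4489 -0.3656  0.159 ] yaw 93.94 tilt 0.2 j6 -0.87 open 0.0853 F [-0.   0.4 -0. ] grip 0.0
rz 0.04 shift before turn [-0.0021  0.004   0.1475] after turn [-0.0021  0.004   0.1475]
```

View pics/w4.png

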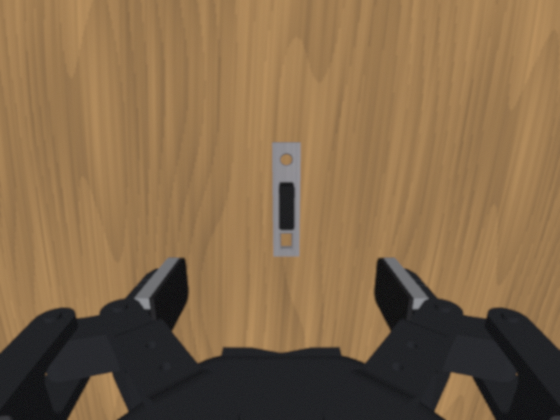

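```bash
python3 - <<'E'
from h import *
im,d,c=load('wrist')
P=onz([(272,142.5),(301,142.5),(299,256),(274,256)],.008,c); print(P.round(4),P.mean(0))
print('ends',np.degrees(np.arctan2(*(P[0]+P[1]-P[2]-P[3])[[1,0]])))
print('holes',onz([(286.5,159.5),(287,241)],.008,c).round(4))
print('rib',onz([(280,182),(295,182),(294,229),(280,229)],.034,c).round(4), bydepth([(287,206)],d,c))
# stamp vs pad in pics/w3 using current calib moved? use relative offsets
E
```

```text
[[ 0.4369 -0.3158  0.008 ]
 [ 0.4634 -0.314   0.008 ]
 [ 0.4709 -0.4257  0.008 ]
 [ 0.4458 -0.4275  0.008 ]] [ 0.45427236 -0.37074812  0.008     ]
ends 94.21669827217075
holes [[ 0.4513 -0.3304  0.008 ]
 [ 0.4577 -0.4105  0.008 ]]
rib [[ 0.4466 -0.3472  0.034 ]
 [ 0.4594 -0.3463  0.034 ]
 [ 0.462  -0.3888  0.034 ]
 [ 0.4495 -0.3896  0.034 ]] [[ 0.45414101 -0.36799314  0.03409083]]
```

Bar is at (0.4544, -0.3695), axis 94.2°, and its heights and sizes fit.

>>> play_rows --plan '[0,0,0,-0.0043,0.0052,0.02,0.4,0,0,0,0,0,0.04,0,0,0,0,0,0,0.05,-0.2,0,0,0,0,0,0.025,-0.2,0,0,0,0,0,0.012,-0.2,0,0,0,0,0,0,-0.2,0,0,0,0,0,0,-1,0,0,0,0,0,0,-1,0,0,0,0,0,0,-1,0,0,0,0,0,0,-1]' --newtons 40

```text
time: 16.4
position: [0.456, -0.3711, 0.0152]
eef_rot: [2.14, 2.297, -0.0]
ft_force: [1.2, 0.7, 6.7]
opening: 0.0131
grip_force: 42.3
```

```bash
python3 - <<'E'
from h import *
to(.5595,-.1024,.11,95.3)
E
```

```text
t 16.4 p [ 0.456  -0.3711  0.0152] yaw 94.05 tilt 0.17 j6 -0.87 open 0.0131 F [1.2 0.7 6.7] grip 42.3
rz -1.25 shift before turn [ 0.2605  0.1224 -0.0952] after turn [ 0.2578  0.128  -0.0952]
```

>>> play_rows --plan '[0,0,0,0,0,-0.03,-1,0,0,0,0,0,-0.06,-1,0,0,0,0.0325,0.0153,-0.01,-1,0,0,0,0.0325,0.0153,0,-1,0,0,0,0.0325,0.0153,0,-1,0,0,0,0.0325,0.0153,0,-1,0,0,0,0.0325,0.0153,0,-1,0,0,0,0.0325,0.0153,0,-1,0,0,0,0.0325,0.0153,0,-1,0,0,-1.25,0.0325,0.0153,0,-1]'

```text
time: 17.65
position: [0.5589, -0.1011, 0.1136]
eef_rot: [-2.115, -2.322, 0.0]
ft_force: [-0.4, 0.1, -0.3]
opening: 0.0132
grip_force: 41.3
```

>>> play_rows --plan '[0,0,0,0,0,0,-1,0,0,0,0,0,0,-1,0,0,0,0,0,0,-1]'

```text
time: 18.02
position: [0.5585, -0.1032, 0.1137]
eef_rot: [-2.117, -2.321, 0.001]
ft_force: [0.3, -0.9, -0.6]
opening: 0.0132
grip_force: 41.3
```

```bash
python3 - <<'E'
from h import *
to(.5595,-.1024,.11,95.3)
im,d,c=snap('wrist')
cv2.imwrite('pics/w5.png',cv2.resize(im[110:310,150:410,::-1],None,fx=3,fy=3,interpolation=cv2.INTER_CUBIC))
E
```

```text
t 18.02 p [ 0.5585 -0.1032  0.1137] yaw 95.25 tilt 0.03 j6 -0.4 open 0.0132 F [ 0.3 -0.9 -0.6] grip 41.3
rz -0.05 shift before turn [0.0007 0.001  0.0037] after turn [0.0007 0.001  0.0037]
```

View pics/w5.png

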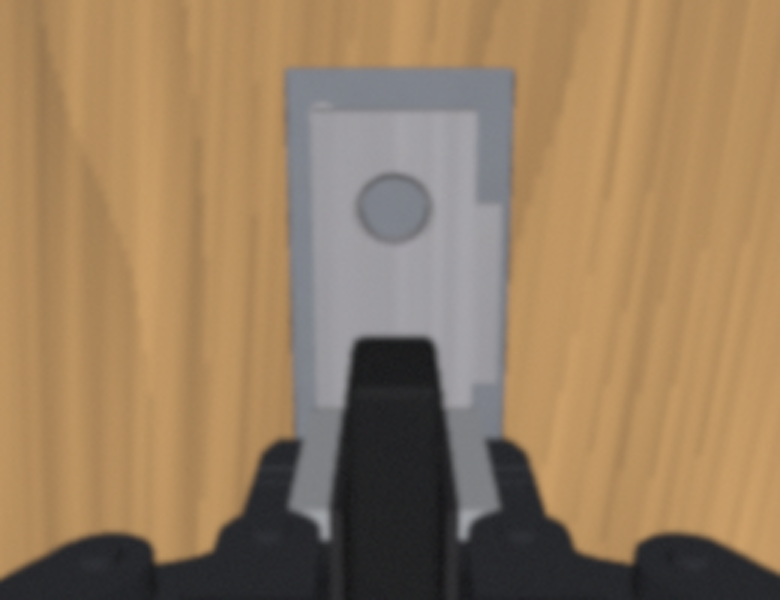

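The crop shows the bar's round hole (394,208) and its far corners (310,110) and (477,110). Behind it are the base's far corners (287,70) and (514,70).

```bash
python3 - <<'E'
from h import *
im,d,c=load('wrist'); z=sensors.sense()['position'][2]
C=lambda L:[(150+(x-1)/3,110+(y-1)/3) for x,y in L]
zb=z-.0152+.008
Pb=onz(C([(310,110),(477,110),(472,407),(315,407),(394,208)]),zb,c); print('bar',zb,Pb.round(4), bydepth(C([(394,290),(394,208)]),d,c).round(4))
Pf=onz(C([(287,70),(514,70),(502,420),(296.5,420)]),.006,c); print('base',Pf.round(4))
ua=lambda v:v/np.linalg.norm(v)
ub=ua((Pb[0]+Pb[1]-Pb[2]-Pb[3])[:2]); uf=ua((Pf[0]+Pf[1]-Pf[2]-Pf[3])[:2])
deg=lambda u:np.degrees(np.arctan2(u[1],u[0]))
cb=(Pb[0]+Pb[1])[:2]/2-.056*ub; cf=(Pf[0]+Pf[1])[:2]/2-.06*uf
print('bar c',cb,deg(ub),'from hole',Pb[4,:2]-.04*ub,'base c',cf,deg(uf))
to(*(sensors.sense()['position'][:2]+cf-cb),.068,deg(uf))
E
```

```text
bar 0.1065481550351289 [[ 0.5405 -0.0479  0.1065]
 [ 0.5664 -0.0455  0.1065]
 [ 0.5712 -0.0949  0.1065]
 [ 0.5447 -0.0973  0.1065]
 [ 0.5549 -0.0621  0.1065]] [[ 0.5562 -0.0757  0.1064]
 [ 0.5564 -0.0796  0.0057]]
base [[ 0.5256 -0.0461  0.006 ]
 [ 0.5839 -0.0408  0.006 ]
 [ 0.5926 -0.1374  0.006 ]
 [ 0.5344 -0.1428  0.006 ]]
bar c [ 0.55855016 -0.10249868] 95.25541962972598 from hole [ 0.55858447 -0.10197703] base c [ 0.56013325 -0.10320889] 95.15379672369518
t 18.07 p [ 0.5586 -0.1033  0.1137] yaw 95.23 tilt 0.02 j6 -0.4 open 0.0131 F [-0.6  0.1 -0.2] grip 41.3
rz 0.08 shift before turn [-0.0008  0.0015  0.0457] after turn [-0.0008  0.0015  0.0457]
```

>>> play_rows --plan '[0,0,0,-0.0008,0.0015,0.02,-1,0,0,0,0,0,0.02,-1,0,0,0,0,0,0.008,-1,0,0,0,0,0,0.004,-1,0,0,0,0,0,0.004,-1,0,0,0,0,0,0.004,-1,0,0,0,0,0,0,-1]'

```text
time: 18.95
position: [0.5604, -0.1029, 0.0537]
eef_rot: [-2.116, -2.322, 0.0]
ft_force: [-0.3, 0.3, -1.1]
opening: 0.0127
grip_force: 41.3
```

```bash
python3 - <<'E'
from h import *
to(.5601,-.1035,.0222,95.15)
snap('scene','dummy.png')
E
```

```text
t 18.95 p [ 0.5604 -0.1029  0.0537] yaw 95.32 tilt 0.01 j6 -0.4 open 0.0127 F [-0.3  0.3 -1.1] grip 41.3
rz 0.17 shift before turn [-0.0005 -0.0004  0.0315] after turn [-0.0005 -0.0004  0.0315]
```

No force with the tips already about 9 mm into the holes, so I'll continue down.

>>> play_rows --plan '[0,0,0,0,0,0.006,-1,0,0,0,0,0,0.006,-1,0,0,0,0,0,0.006,-1,0,0,0,0,0,0.005,-1,0,0,0,0,0,0.004,-1,0,0,0,0,0,0.003,-1,0,0,0,0,0,0.001,-1,0,0,0,0,0,0,-1]'

```text
time: 20.0
position: [0.5605, -0.103, 0.0228]
eef_rot: [2.116, 2.322, -0.0]
ft_force: [0.4, 0.2, -0.9]
opening: 0.0129
grip_force: 41.3
```

>>> play_rows --plan '[0,0,0,0,0,0.0012,-1,0,0,0,0,0,0.0005,-1,0,0,0,0,0,0,-0.4,0,0,0,0,0,0,-0.2,0,0,0,0,0,0,-0.2,0,0,0,0,0,-0.03,-0.2,0,0,0,0,0,-0.06,0,0,0,0,0,0,-0.06,1,0,0,0,0,0,0,1,0,0,0,0,0,0,1]'

```text
time: 21.25
position: [0.56, -0.1028, 0.1708]
eef_rot: [-2.116, -2.322, 0.0]
ft_force: [-0.7, 0.0, 0.2]
opening: 0.0852
grip_force: 0.0
```

```bash
python3 - <<'E'
from h import *
to(.440,.334,.15,-9.3)
im,d,c=snap('wrist')
cv2.imwrite('pics/w6.png',im[:,:,::-1])
E
```

```text
t 21.25 p [ 0.56   -0.1028  0.1708] yaw 95.31 tilt 0.03 j6 -0.4 open 0.0852 F [-0.7  0.   0.2] grip 0.0
rz 104.61 shift before turn [ 0.446  -0.079   0.0209] after turn [-0.189  -0.4117  0.021 ]
```

View pics/w6.png

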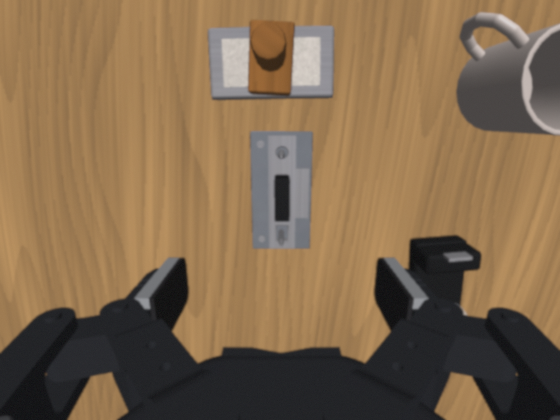

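The bar lies flat with both posts through it (282,152 and 282,235). I'll verify the stamp on the pad and go to the stapler.

```bash
python3 - <<'E'
from h import *
im,d,c=load('wrist')
P=onz([(209,29),(331,27),(333.5,95),(212,97)],.018,c); print('pad',P.round(4),P.mean(0).round(4))
print('stamp',onz([(268,42)],.093,c).round(4),bydepth([(268,42)],d,c).round(4), onz([(250,19),(294,21),(290,94),(248,93)],.040,c).round(4))
print('bar',onz([(271,134),(296,134),(297,248),(269,248)],.014,c).mean(0).round(4), bydepth([(282,200),(272,200)],d,c).round(4))
E
```

```text
pad [[ 0.4846  0.0379  0.018 ]
 [ 0.5888  0.0489  0.018 ]
 [ 0.598  -0.0069  0.018 ]
 [ 0.4901 -0.0185  0.018 ]] [0.5404 0.0154 0.018 ]
stamp [[0.5407 0.0145 0.093 ]] [[0.5407 0.0145 0.0926]] [[ 0.5218  0.0424  0.04  ]
 [ 0.5566  0.0441  0.04  ]
 [ 0.5589 -0.0118  0.04  ]
 [ 0.5244 -0.0141  0.04  ]]
bar [ 0.562  -0.1017  0.014 ] [[ 0.5608 -0.1018  0.0401]
 [ 0.5517 -0.1092  0.0134]]
```

>>> play_rows --plan '[0,0,0,0.0558,-0.0099,0,1,0,0,0,0.0558,-0.0099,0,1,0,0,0,0.0558,-0.0099,0,1,0,0,0,0.0558,-0.0099,0,1,0,0,0,0.0558,-0.0099,0,1,0,0,0,0.0558,-0.0099,0,1,0,0,0,0.0558,-0.0099,0,1,0,0,7.3,0.0558,-0.0099,0,1,0,0,7.3,0,0,0,1,0,0,0,0,0,0,1]'

```text
time: 22.55
position: [0.4389, 0.3342, 0.1688]
eef_rot: [-2.39, -2.038, 0.007]
ft_force: [-0.1, 1.0, 0.6]
opening: 0.0852
grip_force: 0.0
```

```bash
python3 - <<'E'
from h import *
to(.440,.334,.03,80.7)
im,d,c=snap('wrist')
cv2.imwrite('pics/w7.png',im[:,:,::-1])
E
```

```text
t 22.55 p [0.4389 0.3342 0.1688] yaw 80.89 tilt 0.26 j6 0.68 open 0.0852 F [-0.1  1.   0.6] grip 0.0
rz 0.19 shift before turn [0.0004 0.0016 0.1388] after turn [0.0004 0.0016 0.1388]
```

View pics/w7.png

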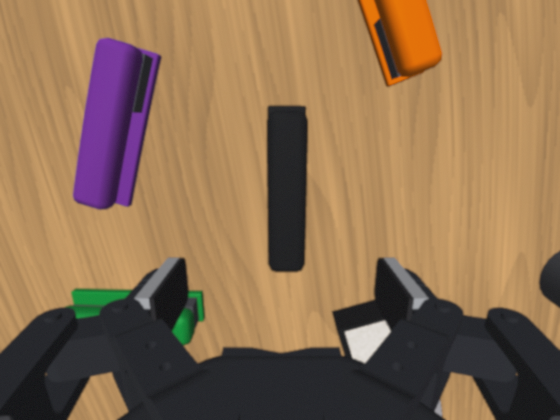

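The black stapler (287,189) is under the tool and clear of the others. The stamp, pad and bar are all within about 2 mm. I'll grasp the stapler by its body.

>>> play_rows --plan '[0,0,0,0,0.0015,0.03,1,0,0,0,0,0,0.05,1,0,0,0,0,0,0.04,1,0,0,0,0,0,0.015,1,0,0,0,0,0,0.007,1,0,0,0,0,0,0,-0.1,0,0,0,0,0,0,-1,0,0,0,0,0,0,-1,0,0,0,0,0,0,-1,0,0,0,0,0,0,-1]' --newtons 50

```text
time: 23.85
position: [0.4428, 0.3344, 0.0304]
eef_rot: [2.393, 2.034, 0.004]
ft_force: [-0.1, -1.2, 6.2]
opening: 0.0334
grip_force: 50.1
```

```bash
python3 - <<'E'
from h import *
im,d,c=load('wrist')
print(onz([(268,106),(307,106),(303,271),(269,271)],.055,c).mean(0).round(4))
to(.618,.145,.11,97)
E
```

```text
[0.4447 0.343  0.055 ]
t 23.85 p [0.4428 0.3344 0.0304] yaw 80.73 tilt 0.15 j6 0.68 open 0.0334 F [-0.1 -1.2  6.2] grip 50.1
rz -16.27 shift before turn [-0.1586  0.2036 -0.0794] after turn [-0.2092  0.151  -0.0796]
```

>>> play_rows --plan '[0,0,0,0,0,-0.03,-1,0,0,0,0,0,-0.05,-1,0,0,0,-0.0272,0.0342,0,-1,0,0,0,-0.0272,0.0342,0,-1,0,0,0,-0.0272,0.0342,0,-1,0,0,0,-0.0272,0.0342,0,-1,0,0,0,-0.0272,0.0342,0,-1,0,0,-8.1,-0.0272,0.0342,0,-1,0,0,-8.1,0,0,0,-1,0,0,0,0,0,0,-1]'

```text
time: 25.1
position: [0.6174, 0.1393, 0.1081]
eef_rot: [-2.086, -2.347, 0.002]
ft_force: [-0.8, -0.3, -3.0]
opening: 0.0327
grip_force: 51.0
```

```bash
python3 - <<'E'
from h import *
to(.619,.140,.031,97)
im,d,c=snap('scene')
cv2.imwrite('pics/s8.png',cv2.resize(im[100:320,200:440,::-1],None,fx=2.5,fy=2.5))
E
```

```text
t 25.1 p [0.6174 0.1393 0.1081] yaw 96.76 tilt 0.13 j6 -0.01 open 0.0327 F [-0.8 -0.3 -3. ] grip 51.0
rz -0.24 shift before turn [0.0005 0.0019 0.0771] after turn [0.0005 0.0019 0.0771]
```

View pics/s8.png

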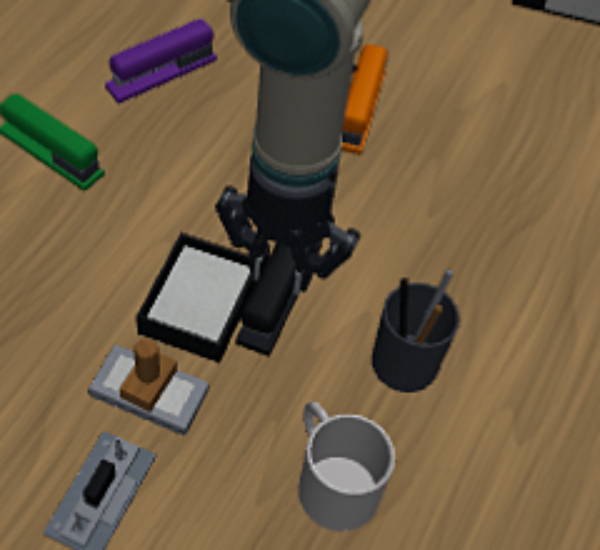

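The scene view shows the stapler held level behind the tray, with everything else in place and the cup and mug clear. I'll lower it.

>>> play_rows --plan '[0,0,0,0.0005,0.002,0.035,-1,0,0,0,0,0,0.025,-1,0,0,0,0,0,0.01,-1,0,0,0,0,0,0.005,-1,0,0,0,0,0,0.002,-1,0,0,0,0,0,0.001,-1,0,0,0,0,0,0,-1]'

```text
time: 26.02
position: [0.6203, 0.1405, 0.0317]
eef_rot: [2.083, 2.351, 0.001]
ft_force: [-0.6, 0.3, -4.3]
opening: 0.0331
grip_force: 51.0
```

>>> play_rows --plan '[0,0,0,0,0,0,-0.1,0,0,0,0,0,0,0,0,0,0,0,0,0,0.1,0,0,0,0,0,-0.02,0.1,0,0,0,0,0,-0.05,0.1,0,0,0,0,0,-0.06,0.1,0,0,0,0,0,-0.05,1,0,0,0,0,0,0,1,0,0,0,0,0,0,1]'

```text
time: 27.15
position: [0.6194, 0.1404, 0.2108]
eef_rot: [-2.083, -2.351, 0.001]
ft_force: [-0.3, 0.0, 0.3]
opening: 0.0853
grip_force: 0.0
```

```bash
python3 - <<'E'
from h import *
to(.619,.140,.2,97)
im,d,c=snap('wrist')
cv2.imwrite('pics/w9.png',im[:,:,::-1])
E
```

```text
t 27.15 p [0.6194 0.1404 0.2108] yaw 96.91 tilt 0.03 j6 -0.01 open 0.0853 F [-0.3  0.   0.3] grip 0.0
rz -0.09 shift before turn [-0.0004 -0.0005  0.0108] after turn [-0.0004 -0.0005  0.0108]
```

View pics/w9.png

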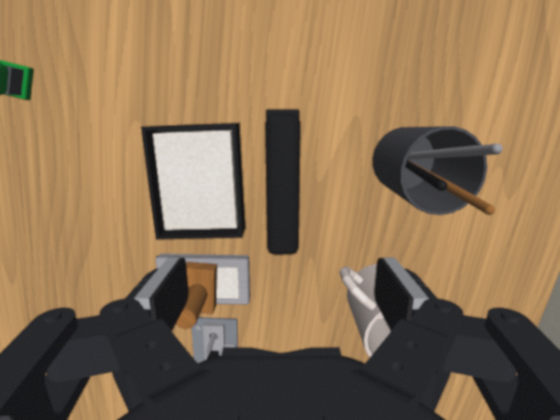

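The stapler (283,181) stands parallel behind the tray (199,181) with a gap. One numeric check before handing in.

```bash
python3 - <<'E'
from h import *
im,d,c=load('wrist')
T=onz([(142,127),(240,123),(244,232),(155,240)],.035,c); S=onz([(267,110),(299,110),(298,253),(268,253)],.055,c)
t=T.mean(0)[:2]; s=S.mean(0)[:2]; a=np.arctan2(*(S[0]+S[1]-S[2]-S[3])[[1,0]]); b=np.arctan2(*(T[0]+T[1]-T[2]-T[3])[[1,0]])
y=np.radians(7); v=s-t
print(T.round(4),t,s,np.degrees([a,b]),v@[np.cos(y),np.sin(y)],v@[-np.sin(y),np.cos(y)],bydepth([(283,181)],d,c))
E
```

```text
[[0.4743 0.188  0.035 ]
 [0.5714 0.2026 0.035 ]
 [0.5856 0.0908 0.035 ]
 [0.4898 0.0695 0.035 ]] [0.53027152 0.137743  ] [0.62019696 0.14967915] [97.02019028 97.34695995] 0.09070980232722554 0.000888022069473444 [[0.61966946 0.15393321 0.05422384]]
```

```bash
python3 -c "
from bench import manip
print(manip.finish_job())"
```

```text
the job is handed in; nothing more can be done
None
```

I handed the job in at about 27 s of the 138 s allowed. By my last camera measurements, the pad and stamp, the bar and the stapler are all placed within tolerance; no verdict came back.

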